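Kit the blue-marked shock parts into the service tray

ROBOT

A 6-joint arm with a two-finger parallel gripper is mounted at the origin on the work surface. World frame = base frame: x ahead of the robot, y to its left, z up, the work surface at z = 0. Lengths are in m, angles in degrees, forces in N, time in s.
With the tool pointing down it reaches from about 0.4 to 0.825 m from the base axis. Payload 7 kg.
Tool frame: the origin (TCP) lies between the finger pads; the fingertips stand 25 mm ahead of it and the grasp point (between the pads) lies 6 mm ahead of it; z points along the fingers, y is the line along which they close (so a half turn about z gives the same grasp; the last joint's range is limited). The gripper opens to 88 mm and grips with 3 to 60 N. Pads are 19 mm wide; open, the fingers measure 130 mm over their backs; the gripper's body (78 mm by 193 mm) begins 47 mm behind the grasp point.
Start: joints at [82.168, 20.546, 0.682, 0, -70.136, -16.507], TCP at [0.278, 0.615, 0.252] pointing down, gripper open.
Joint ranges: [-176.03, 176.03], [-82.01, 121.73], [-58.28, 71.71], [-173.87, 95.51], [-174.79, -0.11], [-173.66, 173.66]. Speed limits (degrees/s): [136.94, 136.94, 172.46, 180, 180, 180].

INTERFACE

Orientations are given as [roll, pitch, yaw] about the fixed x, y, z axes, in that order (R = Rz(yaw) Ry(pitch) Rx(roll)).
In Python, from plant import ctrl gives the robot as it stands.
- The arm moves only by the tool creep_tool, called after ">>>" as name(argument=value, ...) on one line, values as JSON. Schema: {"type":"object","properties":{"motion":{"type":"array","items":{"type":"number"},"minItems":5,"maxItems":40},"only":{"type":"string"},"quiet":{"type":"boolean"},"lines":{"type":"string"}},"required":["motion"],"additionalProperties":false}. motion is one flat list of numbers that holds 1 to 8 rows one after another, with no inner brackets; each row has 5 numbers: dx, dy, dz in units of 5 mm, then a turn about the tool's z in units of 5 degrees, then the finger opening in m; each row is the pose to reach, as a shift and turn from the pose commanded when the call began, along the tool's axes at that moment; what a row does not reach only later rows make up. A row lasts 1/8 s, in which the tool goes at most 0.0625 m and 10.7 degrees, less where a joint would pass 70% of its speed; a pose out of reach is approached as far as the arm can. The fingers move at their own pace and stop on an object; the grip force is fixed at half the most. Time passes only in rows, so rows that do not move let the fingers close. The tool returns the time, the measured TCP pose, the force, the opening and the grip force at its end. only (a regular expression) keeps the lines of the reply that match it, lines (a string "A,B") keeps lines A to B, and quiet returns only ok. Input that does not fit is refused with a message, and nothing moves.
- ctrl.get_obs(): the state, without advancing time (a new reading comes with each control period).
- ctrl.snapshot(name): name is "scene" or "top" or "wrist"; returns a dict with "frame" (384x512x3 uint8, red, green, blue), "z_map" (384x512 float32, m along the optical axis (not along the pixel's ray), 0 where there is no reading), "fovy" (degrees; the focal length in pixels is half the picture's height over the tangent of half this angle, whatever the lens; pixels are square), "cx", "cy" (the principal point, pixels), "R" (3x3) and "t" (3): a world point X has camera coordinates R X + t; the wrist camera has in their place "T_tool_cam" (4x4, takes a point from camera to tool coordinates, whose origin is the TCP and whose axes are the flange's). Camera axes: x right, y down, z forward; pixel columns grow to the right and rows downward; lengths in m; the calibration is good to about 2 mm. A picture is of the moment at which its call begins: read the wrist's pose just before it.
- ctrl.close_job(): hands the job in; it is judged then, once.
The state is a dict: "clock": time; "joint_pos": joint angles; "qvel": joint speeds; "tau": joint torques, N m; "tool_pos": TCP position; "orientation": TCP orientation; "force": force on the tool from outside, world axes, zero at the start; "moment": the same for the moment, N m; "opening": finger opening in m; "gripper_force": force on a finger pad.
Only numpy, scipy, OpenCV 4.12 (cv2) and the standard library are available. Lean on these libraries where they do the work, as an engineer would, in place of code of your own. Each camera call takes 0.05 s, during which the arm holds its last target. There are 200 camera calls.

TASK

Gather the four blue-marked shock parts from the mat into the service tray, each upright in its own nest: piston head in the small round recess, seal head in the large round recess, mount bar lying along the oblong recess, and air sleeve standing over the post. Set each part down without dropping it or tipping it over. Leave the red-marked piston head and seal head, which belong to another shock, where they are.

Things in the scene. Friction and masses are not known exactly. Their poses are not given: they have to be found in the camera images.
- piston_blue: Blue-marked piston head: a plain silver upright cylinder, 36 mm diameter, 36 mm high, with a blue band round its side and a blue ring on its top (dark centre). At the start it stands upright on the grey mat (top at z = 3 mm). Origin at the centre of its underside, z up.
- seal_blue: Blue-marked seal head: a flat black round puck, 56 mm diameter, 26 mm high, with a blue band round its side and a blue ring on its top. At the start it stands upright on the grey mat (top at z = 3 mm). Origin at the centre of its underside, z up.
- sleeve_blue: Blue-marked air sleeve: an upright black tube with a blue collar (the top 15 mm), open at both ends, 44 mm outside diameter, 34 mm bore, 60 mm high. At the start it stands upright on the grey mat (top at z = 3 mm). Origin at the centre of its underside, z up.
- mount_blue: Blue-marked shock mount: a black bar 62 mm long (its x axis), 24 mm wide (y) and 20 mm high, with a blue round boss 24 mm across in the middle of its top, 28 mm high over all, and two blue stripes on its top. At the start it stands upright on the grey mat (top at z = 3 mm). Origin at the centre of its underside, z up. Any yaw.
- piston_red: Look-alike, not to be moved: a piston head like the blue-marked one in shape and size (36 mm diameter, 36 mm high) but with red band and red ring. At the start it stands upright on the grey mat (top at z = 3 mm). Origin at the centre of its underside, z up. Parts are at least 85 mm apart (centres); a lock nut and a cap, up to 9 mm high, lie loose between them.
- seal_red: Look-alike, not to be moved: a seal head like the blue-marked one in shape and size (56 mm diameter, 26 mm high) but with red band and red ring. At the start it stands upright on the grey mat (top at z = 3 mm). Origin at the centre of its underside, z up. Mat and tray lie side by side, either on the left; tall equipment stands beyond x = 0.75 or 0.5 to the sides.
- nest_small_round: Nest for the piston head: tile with the smaller round recess, 56 mm diameter. Fixed grey tile 92 x 92 mm, one of four (94 mm apart, 2 x 2, corners shuffled) in the white tray. Origin: centre of the tile's underside, at z = 6 mm; z up; yaw as the tray. Recess floor (black) 4 mm, tile top 12 mm above the origin; tray rim lower than the tiles.
- nest_large_round: Nest for the seal head: tile with the larger round recess, 76 mm diameter. Fixed grey tile 92 x 92 mm, one of four (94 mm apart, 2 x 2, corners shuffled) in the white tray. Origin: centre of the tile's underside, at z = 6 mm; z up; yaw as the tray. Recess floor (black) 4 mm, tile top 12 mm above the origin; tray rim lower than the tiles.
- nest_long: Nest for the mount: tile with an oblong recess 82 mm long (x axis) and 44 mm wide (y). Fixed grey tile 92 x 92 mm, one of four (94 mm apart, 2 x 2, corners shuffled) in the white tray. Origin: centre of the tile's underside, at z = 6 mm; z up; yaw as the tray. Recess floor (black) 4 mm, tile top 12 mm above the origin; tray rim lower than the tiles. The bar lies along it either way round.
- nest_post: Nest for the air sleeve: flat tile 4 mm thick with an upright brass post in its middle, 14 mm diameter, top 24 mm above the origin. The sleeve stands on the tile with the post inside its bore. Fixed grey tile 92 x 92 mm, one of four (94 mm apart, 2 x 2, corners shuffled) in the white tray. Origin: centre of the tile's underside, at z = 6 mm; z up; yaw as the tray.

How it is judged:
By the outcome, as a careful person would: the job done as asked, in the order asked, and still so for the second after the job is handed in, with the robot touching nothing.
It also fails if it takes over 109 s, if anything falls off the work surface, if the arm or the gripper's body presses on something with over 40 N, if the wrist force passes 120 N, or if a joint passes its speed limit or range.

## Working session

There is one attempt and no reset: what is moved stays moved. The work goes in short steps, Python scripts to look and compute and a tool call to move; the robot and the scene stay as the last step left them, time stands still between calls to the robot, and variables do not carry over. Pictures are saved under pics/ and viewed, at most 14 in all, crops included, and the job is handed in when it is done.

```bash
ls; mkdir -p pics; python3 - <<'E'
from plant import ctrl
import cv2
o=ctrl.get_obs();print(o)
for n in("top","scene"):
    s=ctrl.snapshot(n);print(n,s["fovy"],s["cx"],s["cy"],s["R"],s["t"])
    cv2.imwrite(f"pics/{n}0.png",cv2.resize(s["frame"][:,:,::-1],None,fx=1.5,fy=1.5))
    import pickle;pickle.dump(s,open(f"{n}0.pkl","wb"))
E
```

```text
pics
plant.py
{'clock': 0.0, 'joint_pos': array([ 8.21693671e+01,  2.05909586e+01,  6.33758083e-01, -1.90093017e-02,
       -7.01373959e+01, -1.65049470e+01]), 'qvel': array([-0.03926436, -0.0401802 ,  0.00266049,  0.0723069 ,  0.01019802,
       -0.00174023]), 'tau': array([-5.10669415e-04, -5.82716596e+01,  2.93052578e+01,  6.99744388e+00,
        6.94673668e-03, -1.64726471e-04]), 'tool_pos': array([0.27801682, 0.61458676, 0.25063142]), 'orientation': array([ 1.79904224e+02, -9.74343637e-03, -2.43420452e+01]), 'force': array([ 0.31436031, -0.25768278, -0.82651089]), 'moment': array([-0.02353295, -0.02668876,  0.01040193]), 'gripper_force': 0.0, 'opening': 0.08747565187849496}
top 48.378415040807035 255.23148821087082 194.29223046809324 [[-1.64806093e-02 -9.99864159e-01 -2.29967535e-04]
 [-9.83844390e-01  1.62575634e-02 -1.78286031e-01]
 [ 1.78265551e-01 -2.71201015e-03 -9.83978678e-01]] [4.22481385e-04 5.03095022e-01 8.58653705e-01]
scene 44.98594486998712 251.9857720396781 187.69046404679358 [[-0.55753756  0.83011952 -0.00731136]
 [ 0.69527044  0.46211963 -0.55049474]
 [-0.4535977  -0.31200487 -0.83480661]] [ 0.2915113  -0.3259659   1.32600096]
```
View pics/top0.png

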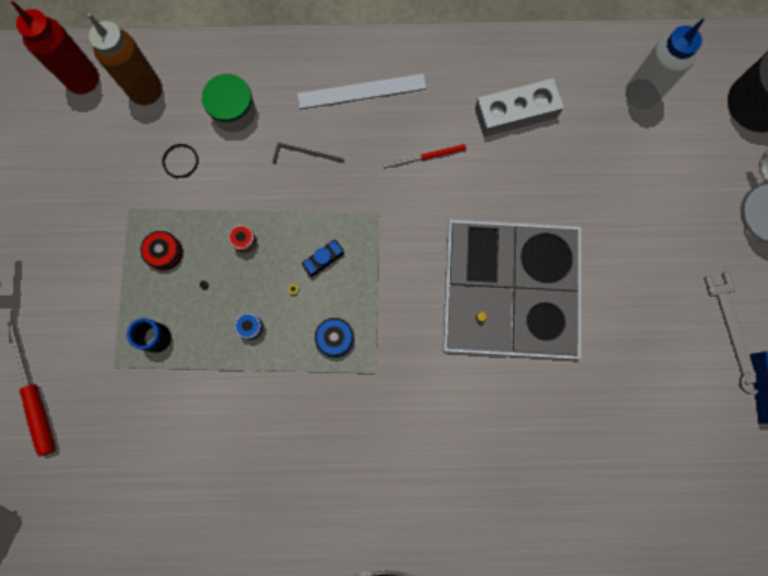

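View pics/scene0.png

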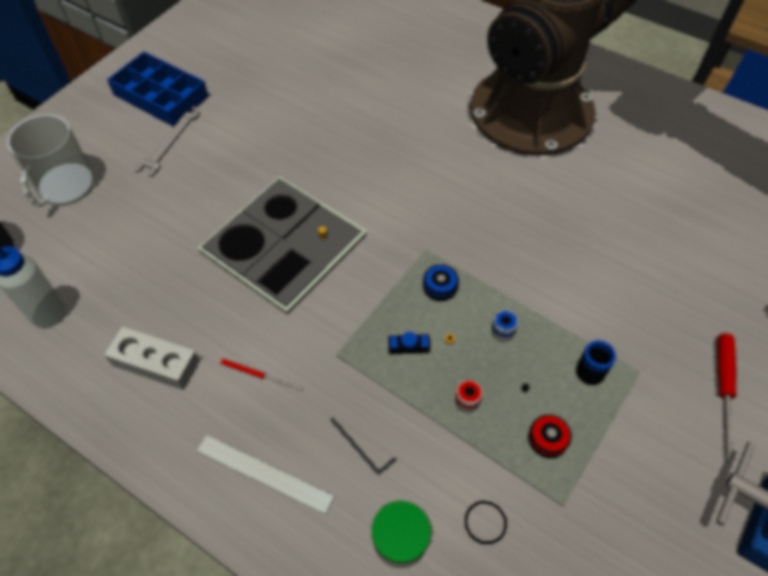

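The top view shows the mat on the left. Blue piston is at (248,326), blue seal (333,337), sleeve (145,334) and mount (322,258). The red parts are at (160,250) and (241,238). In the tray, the long nest is at (482,255), large round (546,257), post (482,317) and small round (546,321).

```bash
cat > h.py <<'E'
import numpy as np
def f_of(s): return s["frame"].shape[0]/2/np.tan(np.radians(s["fovy"]/2))
def ray_at_z(s,u,v,z,R=None,t=None):
    "world point on plane z seen at original-pixel u,v"
    R=s["R"];t=s["t"];f=f_of(s)
    d=R.T@np.array([(u-s["cx"])/f,(v-s["cy"])/f,1]);c=-R.T@t
    return c+d*(z-c[2])/d[2]
def cloud(s):
    f=f_of(s);v,u=np.mgrid[:384,:512];Z=s["z_map"]
    P=np.stack([(u-s["cx"])/f*Z,(v-s["cy"])/f*Z,Z],-1)
    return (P-s["t"])@s["R"]
E
python3 - <<'E'
import pickle,cv2,numpy as np
from h import *
s=pickle.load(open("top0.pkl","rb"));im=s["frame"];P=cloud(s)
b=im[:,:,::-1]
cv2.imwrite("pics/mat.png",cv2.resize(b[132:252,72:260],None,fx=4.2,fy=4.2,interpolation=cv2.INTER_CUBIC))
cv2.imwrite("pics/tray.png",cv2.resize(b[142:244,290:394],None,fx=5.5,fy=5.5,interpolation=cv2.INTER_CUBIC))
print("mat z",np.median(P[215:240,200:205,2]),"tile z",P[176,344,2],P[205,312,2])
i=im.astype(int)
for nm,m in(("blue",i[:,:,2]>i[:,:,0]+40),("red",i[:,:,0]>i[:,:,2]+60)):
    m=m.astype(np.uint8);m[:132]=0;m[252:]=0;m[:,:72]=0;m[:,260:]=0
    n,l,st,c=cv2.connectedComponentsWithStats(m)
    for k in range(1,n):
        if st[k,4]<30: continue
        q=P[l==k];zt=np.percentile(q[:,2],80);t=q[q[:,2]>zt-.004]
        (cx,cy),(w,h),a=cv2.minAreaRect((t[:,:2]*1000).astype(np.float32))
        print(nm,c[k].round(1),st[k],"ztop",zt.round(4),"rect",round(cx,1),round(cy,1),round(w),round(h),round(a,1))
E
```

```text
mat z 0.002644805497609622 tile z 0.016969628252445107 0.010364773768186973
blue [223.1 164.7] [219 160   9  10  48] ztop 0.0245 rect 574.4 61.4 20 11 36.5
blue [214.4 170.1] [209 165  12  11 104] ztop 0.0325 rect 454.8 44.2 246 23 18.5
blue [206.2 177. ] [202 173   9   9  49] ztop 0.0244 rect 547.3 98.4 21 11 35.6
blue [164.6 216.7] [157 209  16  16 169] ztop 0.0403 rect 411.3 92.9 238 33 62.6
blue [ 94.9 222.1] [ 84 212  22  21 180] ztop 0.0635 rect 447.8 321.6 42 42 0.4
blue [222.2 224.1] [211 213  24  23 304] ztop 0.0305 rect 408.8 30.0 145 48 44.5
red [159.9 157.5] [153 151  15  14 143] ztop 0.0405 rect 477.1 95.6 336 32 42.2
red [105.4 165.5] [ 94 155  23  22 274] ztop 0.0305 rect 575.4 317.9 50 48 85.0
red [195.  192.5] [192 189   7   7  31] ztop 0.0114 rect 515.5 124.6 11 14 2.1
```

View pics/mat.png

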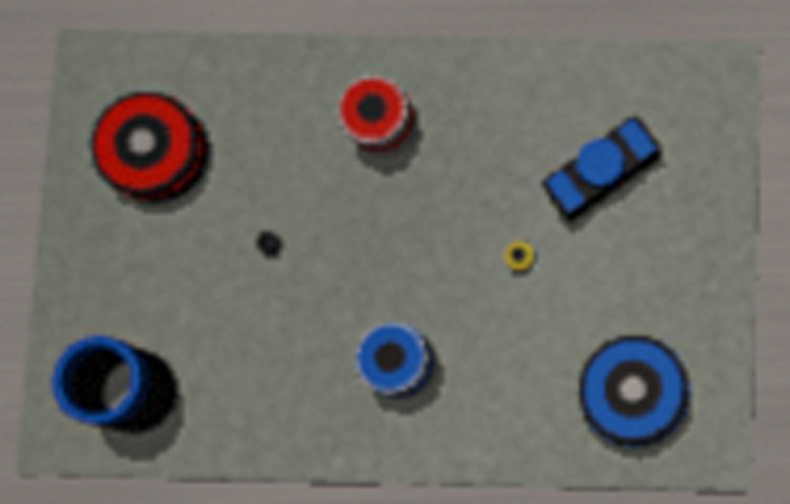

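View pics/tray.png

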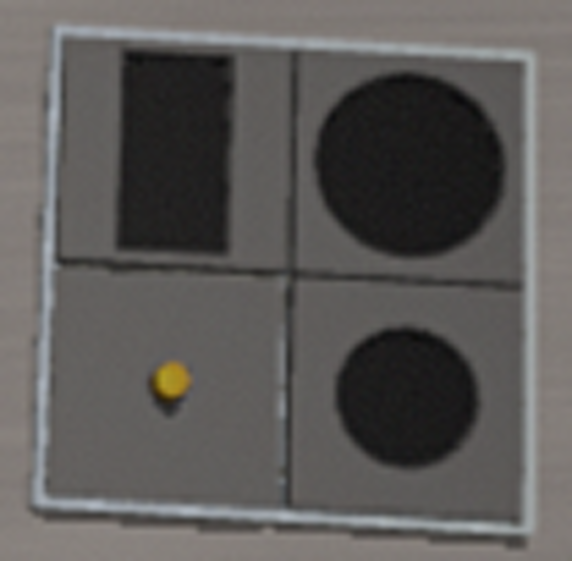

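The mat crop shows piston (390,357), seal (633,389), sleeve ring (100,380) and mount boss (601,161), with its stripes at (565,195) and (635,139). In the tray crop, long recess (175,153), large (410,164), small (407,397) and post top (172,380).

```bash
python3 - <<'E'
import pickle,numpy as np
from h import *
s=pickle.load(open("top0.pkl","rb"))
M=lambda x,y,z:ray_at_z(s,(x+.5)/4.2-.5+72,(y+.5)/4.2-.5+132,z)[:2]
T=lambda x,y,z:ray_at_z(s,(x+.5)/5.5-.5+290,(y+.5)/5.5-.5+142,z)[:2]
for n,a in dict(piston=(390,357,.039),seal=(633,389,.029),sleeve=(98,380,.063),mount=(601,161,.031),pr=(372,107,.039),sr=(142,141,.029),nut=(518,256,.008),cap=(269,244,.008)).items():print(n,M(*a).round(4))
d=M(635,139,.023)-M(565,195,.023);print("mount yaw",np.degrees(np.arctan2(d[1],d[0])))
for n,a in dict(long=(175,153,.018),large=(410,164,.018),small=(407,397,.018),post=(172,380,.030)).items():print(n,T(*a).round(4))
d=T(296,50,.018)-T(288,500,.018);print("tray yaw",np.degrees(np.arctan2(d[1],d[0])))
d=T(60,262,.018)-T(520,284,.018);print("tray yaw",np.degrees(np.arctan2(d[1],d[0]))-90)
E
```

```text
piston [0.4595 0.1843]
seal [0.4424 0.0631]
sleeve [0.4474 0.3214]
mount [0.5608 0.0791]
pr [0.5893 0.1964]
sr [0.5758 0.3176]
nut [0.5158 0.1248]
cap [0.5244 0.2558]
mount yaw -51.16535939521082
long [ 0.5612 -0.1546]
large [ 0.5552 -0.2484]
small [ 0.4613 -0.2414]
post [ 0.4679 -0.1475]
tray yaw -4.032232573934177
tray yaw -3.738124992584261
```

Units first: shifts go in units of 5 mm and turns go in units of 5 degrees. So 0.343 m is 68.6, 0.32 m is 64, -24.3 degrees is -4.86.

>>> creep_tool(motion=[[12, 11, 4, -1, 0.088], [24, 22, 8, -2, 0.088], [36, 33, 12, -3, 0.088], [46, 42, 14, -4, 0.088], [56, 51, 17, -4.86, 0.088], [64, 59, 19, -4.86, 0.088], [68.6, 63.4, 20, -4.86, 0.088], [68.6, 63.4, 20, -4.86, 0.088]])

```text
refused: motion[0]: [12, 11, 4, -1, 0.088] is not of type 'number' (schema: type "number"). Nothing was moved.
```

The error is about the shape of the input: one flat list, 5 numbers to a row, no inner brackets. Fixing that and sending the same move.

>>> creep_tool(motion=[12, 11, 4, -1, 0.088, 24, 22, 8, -2, 0.088, 36, 33, 12, -3, 0.088, 46, 42, 14, -4, 0.088, 56, 51, 17, -4.86, 0.088, 64, 59, 19, -4.86, 0.088, 68.6, 63.4, 20, -4.86, 0.088, 68.6, 63.4, 20, -4.86, 0.088])

```text
clock: 1.1
tool_pos: [0.4601, 0.1821, 0.1509]
orientation: [180.0, 0.0, -0.1]
force: [0.3, -0.6, 0.6]
opening: 0.0873
gripper_force: 0.0
```

>>> creep_tool(motion=[0, 0, 0, 0, 0.088])

```text
clock: 1.23
tool_pos: [0.4601, 0.1821, 0.1507]
orientation: [179.9, 0.1, -0.3]
force: [-0.2, 0.2, 0.0]
opening: 0.0876
gripper_force: 0.0
```

```bash
python3 - <<'E'
from plant import ctrl
import cv2,pickle
o=ctrl.get_obs();s=ctrl.snapshot("wrist");print(o["tool_pos"],o["orientation"]);print(s["T_tool_cam"],s["fovy"],s["cx"],s["cy"])
pickle.dump((o,s),open("w0.pkl","wb"));cv2.imwrite("pics/w0.png",cv2.resize(s["frame"][:,:,::-1],None,fx=1.5,fy=1.5))
E
```

```text
[0.46005141 0.1820762  0.1507367 ] [ 1.79926448e+02  8.97911670e-02 -2.51903674e-01]
[[ 8.53014652e-04 -9.60078409e-01 -2.79729730e-01  7.51016160e-02]
 [ 9.99999579e-01  9.13586674e-04 -8.61565477e-05 -4.46794726e-04]
 [ 3.38274395e-04 -2.79729539e-01  9.60078784e-01 -1.33734891e-01]
 [ 0.00000000e+00  0.00000000e+00  0.00000000e+00  1.00000000e+00]] 59.000626993071634 256.02819014202424 198.45423659567805
```

View pics/w0.png

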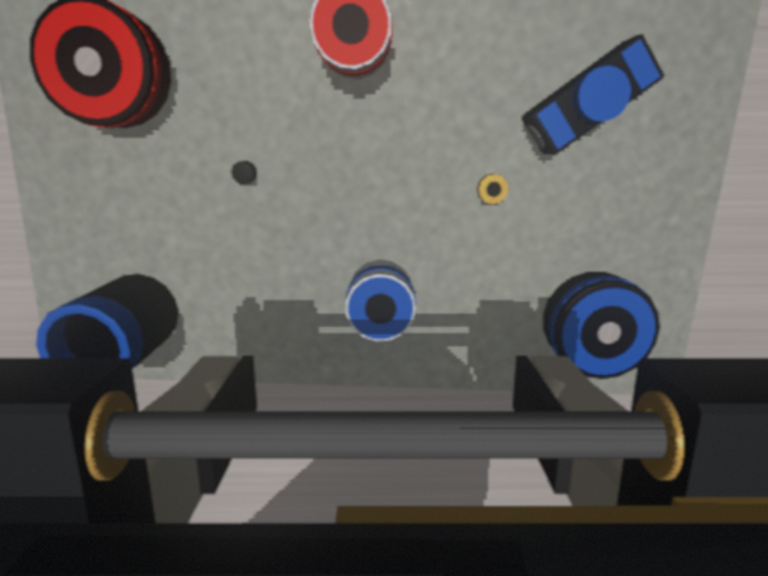

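The wrist view shows piston top centre at (380,308), seal centre (608,332), mount boss (604,94) with stripes (557,126) and (641,62), and the sleeve collar around (88,340).

```bash
cat >> h.py <<'E'
from scipy.spatial.transform import Rotation as Ro
def wrist_at_z(o,s,u,v,z):
    T=s["T_tool_cam"];Rt=Ro.from_euler("xyz",o["orientation"],degrees=True).as_matrix();f=f_of(s)
    c=o["tool_pos"]+Rt@T[:3,3];d=Rt@T[:3,:3]@np.array([(u-s["cx"])/f,(v-s["cy"])/f,1])
    return c+d*(z-c[2])/d[2]
E
python3 - <<'E'
import pickle,numpy as np
from h import *
o,s=pickle.load(open("w0.pkl","rb"))
W=lambda x,y,z:wrist_at_z(o,s,(x+.5)/1.5-.5,(y+.5)/1.5-.5,z)[:2]
for n,a in dict(piston=(380,308,.039),seal=(608,332,.029),mount=(604,94,.031),sleeve=(88,340,.063)).items():print(n,W(*a).round(4))
d=W(641,62,.023)-W(557,126,.023);print(np.degrees(np.arctan2(d[1],d[0])))
E
```

```text
piston [0.4582 0.1846]
seal [0.4411 0.0631]
mount [0.5594 0.08  ]
sleeve [0.4507 0.32  ]
-52.40117511049409
```

>>> creep_tool(motion=[-0.2, -0.5, 8, 0, 0.088, -0.2, -0.5, 16, 0, 0.088, -0.2, -0.5, 20, 0, 0.088, -0.2, -0.5, 22, 0, 0.088, -0.2, -0.5, 22, 0, 0.0, -0.2, -0.5, 22, 0, 0.0, -0.2, -0.5, 22, 0, 0.0, -0.2, -0.5, 22, 0, 0.0])

```text
clock: 2.28
tool_pos: [0.4593, 0.1875, 0.0422]
orientation: [-179.9, -0.1, -0.0]
force: [-0.8, -0.7, 0.9]
opening: 0.0534
gripper_force: 0.0
```

>>> creep_tool(motion=[0, 0, 0, 0, 0, 0, 0, 0, 0, 0])

```text
clock: 2.52
tool_pos: [0.4591, 0.1871, 0.0417]
orientation: [180.0, -0.0, -0.0]
force: [-0.3, -1.2, 3.0]
opening: 0.0356
gripper_force: 30.0
```

In the tool's units: 0.32 m is 64, 0.265 m is 53.

>>> creep_tool(motion=[0, 0, -6, 0, 0, 0, 0, -14, 0, 0, 0, 6, -20, 0, 0, 0, 17, -20, 0, 0, 0, 29, -20, 0, 0, 0.4, 41, -20, 0, 0, 0.4, 53, -20, 0, 0, 0.4, 64, -20, 0, 0])

```text
clock: 3.52
tool_pos: [0.4605, -0.1347, 0.1417]
orientation: [-180.0, -0.0, -0.0]
force: [0.8, -0.2, -1.2]
opening: 0.0349
gripper_force: 30.0
```

>>> creep_tool(motion=[0, 8, 0, 0, 0, 0, 15, 0, 0, 0, 0, 20, 0, 0, 0, 0, 21.6, 0, 0, 0, 0, 21.6, 0, 0, 0, 0, 21.6, 0, 0, 0])

```text
clock: 4.28
tool_pos: [0.4608, -0.24, 0.1415]
orientation: [-180.0, 0.0, -0.0]
force: [0.0, 0.0, -1.1]
opening: 0.0352
gripper_force: 30.0
```

```bash
python3 - <<'E'
from plant import ctrl
import cv2,pickle
o=ctrl.get_obs();s=ctrl.snapshot("wrist");print(o["tool_pos"],o["orientation"])
pickle.dump((o,s),open("w1.pkl","wb"));cv2.imwrite("pics/w1.png",cv2.resize(s["frame"][:,:,::-1],None,fx=1.5,fy=1.5))
E
```

```text
[ 0.46075292 -0.24000551  0.14153686] [-1.79991147e+02  4.74727532e-03 -6.11437997e-03]
```

View pics/w1.png

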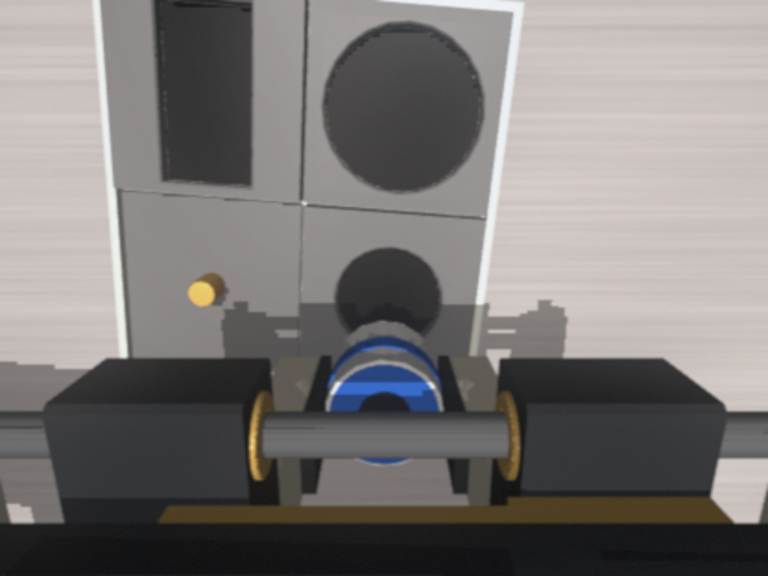

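The piston is held upright over the tray. Small recess is centred at about (388,300), large at (403,107) and post top at (201,293).

```bash
python3 - <<'E'
import pickle,numpy as np
from h import *
o,s=pickle.load(open("w1.pkl","rb"))
W=lambda x,y,z:wrist_at_z(o,s,(x+.5)/1.5-.5,(y+.5)/1.5-.5,z)[:2]
for n,a in dict(small=(388,300,.018),large=(403,107,.018),post=(201,293,.030),longnear=(207,184,.018)).items():print(n,W(*a).round(4))
E
```

```text
small [ 0.4598 -0.2415]
large [ 0.5553 -0.2483]
post [ 0.4669 -0.1478]
longnear [ 0.5195 -0.1518]
```

>>> creep_tool(motion=[0, 0.3, 8, 0, 0, 0, 0.3, 14, 0, 0, 0, 0.3, 16.6, 0, 0, 0, 0.3, 17.6, 0, 0, 0, 0.3, 18.1, 0, 0, 0, 0.3, 18.4, 0, 0, 0, 0.3, 18.4, 0, 0])

```text
clock: 5.2
tool_pos: [0.4611, -0.2423, 0.0501]
orientation: [180.0, -0.1, -0.0]
force: [0.0, 0.8, -0.5]
opening: 0.0354
gripper_force: 30.0
```

>>> creep_tool(motion=[0, 0, 0.1, 0, 0, 0, 0, 0.2, 0, 0, 0, 0, 0.2, 0, 0])

```text
clock: 5.58
tool_pos: [0.4609, -0.2422, 0.0487]
orientation: [180.0, -0.0, -0.0]
force: [-0.5, -0.2, 2.6]
opening: 0.0356
gripper_force: 30.0
```

>>> creep_tool(motion=[0, 0, 0.1, 0, 0, 0, 0, 0.1, 0, 0])

```text
clock: 5.82
tool_pos: [0.4609, -0.2423, 0.0487]
orientation: [180.0, -0.0, -0.0]
force: [-2.3, 1.3, 7.6]
opening: 0.0355
gripper_force: 30.0
```

>>> creep_tool(motion=[0, 0, 0, 0, 0.07, 0, 0, 0, 0, 0.07, 0, 0, 0, 0, 0.07, 0, 0, 0, 0, 0.07, 0, 0, -6, 0, 0.07, 0, 0, -14, 0, 0.088, 0, 0, -20, 0, 0.088, 0, 0, -20, 0, 0.088])

```text
clock: 6.82
tool_pos: [0.4623, -0.2425, 0.1506]
orientation: [179.9, -0.3, -0.0]
force: [0.3, -0.1, 0.5]
opening: 0.0869
gripper_force: 0.0
```

>>> creep_tool(motion=[0, -8, 0, 0, 0.088, 0, -19, 0, 0, 0.088, -2, -30, 0, 0, 0.088, -3.8, -41, 0, 0, 0.088, -3.8, -52, 0, 0, 0.088, -3.8, -59, 0, 0, 0.088, -3.8, -61, 0, 0, 0.088, -3.8, -61, 0, 0, 0.088])

```text
clock: 7.82
tool_pos: [0.4416, 0.0629, 0.1475]
orientation: [180.0, 0.1, 0.0]
force: [-0.0, 0.3, -0.2]
opening: 0.0882
gripper_force: 0.0
```

>>> creep_tool(motion=[0, 0, 0, 0, 0.088])

```text
clock: 7.95
tool_pos: [0.4417, 0.0619, 0.1477]
orientation: [180.0, 0.0, -0.1]
force: [-0.4, 0.0, 0.1]
opening: 0.0878
gripper_force: 0.0
```

```bash
python3 - <<'E'
from plant import ctrl
import cv2
s=ctrl.snapshot("top");cv2.imwrite("pics/t1.png",cv2.resize(s["frame"][132:252,150:400,::-1],None,fx=3,fy=3))
E
```

```text
(no output)
```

View pics/t1.png

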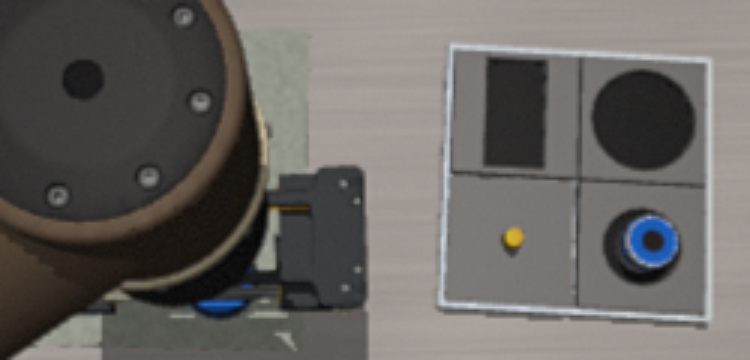

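The piston is upright in the small recess, top at (652,241); the offset from the recess centre is parallax. Next, the seal.

>>> creep_tool(motion=[0, -0.2, 8, 0, 0.088, 0, -0.2, 16, 0, 0.088, 0, -0.2, 20, 0, 0.088, 0, -0.2, 21.5, 0, 0.088, 0, -0.2, 21.7, 0, 0.0, 0, -0.2, 21.7, 0, 0.0, 0, -0.2, 21.7, 0, 0.0, 0, -0.2, 21.7, 0, 0.0])

```text
clock: 9.0
tool_pos: [0.4423, 0.064, 0.0402]
orientation: [-180.0, -0.1, -0.0]
force: [0.2, -0.8, 4.2]
opening: 0.0549
gripper_force: 30.0
```

>>> creep_tool(motion=[0, 0, 0, 0, 0, 0, 0, 0, 0, 0])

```text
clock: 9.25
tool_pos: [0.4423, 0.064, 0.0401]
orientation: [-180.0, -0.0, -0.0]
force: [-0.8, -0.5, 6.6]
opening: 0.0553
gripper_force: 30.0
```

In the tool's units: -0.09 m is -18, 0.09 m is 18.

>>> creep_tool(motion=[0, 0, -6, 0, 0, 0, 0, -12, 0, 0, 2, 6, -18, 0, 0, 6, 16, -18, 0, 0, 10, 27, -18, 0, 0, 14, 38, -18, 0, 0, 18, 49, -18, 0, 0, 21.6, 58, -18, 0, 0])

```text
clock: 10.25
tool_pos: [0.5501, -0.2284, 0.1293]
orientation: [-180.0, 0.0, -0.1]
force: [0.7, 0.8, -1.0]
opening: 0.0553
gripper_force: 30.0
```

>>> creep_tool(motion=[1, 3.4, 0, 0, 0, 1, 4.5, 0, 0, 0, 1, 4.5, 0, 0, 0, 1, 4.5, 8, 0, 0, 1, 4.5, 12, 0, 0, 1, 4.5, 14.8, 0, 0, 1, 4.5, 16, 0, 0, 1, 4.5, 16, 0, 0])

```text
clock: 11.25
tool_pos: [0.555, -0.2484, 0.0498]
orientation: [180.0, -0.0, -0.0]
force: [0.1, 0.7, -1.1]
opening: 0.0552
gripper_force: 30.0
```

>>> creep_tool(motion=[0, 0, 0.2, 0, 0, 0, 0, 0.4, 0, 0, 0, 0, 0.5, 0, 0, 0, 0, 0.5, 0, 0])

```text
clock: 11.75
tool_pos: [0.5549, -0.2489, 0.0473]
orientation: [180.0, -0.0, -0.0]
force: [-0.3, 0.3, -0.3]
opening: 0.0551
gripper_force: 30.0
```

>>> creep_tool(motion=[0, 0, 0.1, 0, 0, 0, 0, 0.1, 0, 0])

```text
clock: 12.0
tool_pos: [0.5549, -0.2489, 0.0472]
orientation: [180.0, -0.0, -0.0]
force: [-1.8, 1.0, 5.4]
opening: 0.0553
gripper_force: 30.0
```

In the tool's units: -0.1 m is -20, -0.07 m is -14.

>>> creep_tool(motion=[0, 0, 0, 0, 0.08, 0, 0, 0, 0, 0.08, 0, 0, 0, 0, 0.08, 0, 0, 0, 0, 0.08, 0, 0, -6, 0, 0.08, 0, 0, -14, 0, 0.088, 0, 0, -20, 0, 0.088, 0, 0, -20, 0, 0.088])

```text
clock: 13.0
tool_pos: [0.5563, -0.2491, 0.1495]
orientation: [179.9, -0.3, -0.0]
force: [-0.1, 0.0, -1.0]
opening: 0.0875
gripper_force: 0.0
```

>>> creep_tool(motion=[0, -8, 0, 1.6, 0.088, 0, -20, 0, 3.6, 0.088, 1, -32, 0, 5.6, 0.088, 1, -44, 0, 7.6, 0.088, 1, -56, 0, 9.4, 0.088, 1, -63.6, 0, 10.4, 0.088, 1, -65.7, 0, 10.4, 0.088, 1, -65.7, 0, 10.4, 0.088])

```text
clock: 14.0
tool_pos: [0.5596, 0.0801, 0.1458]
orientation: [179.9, 0.0, -51.9]
force: [0.5, -0.3, -0.0]
opening: 0.0877
gripper_force: 0.0
```

>>> creep_tool(motion=[0, 0, 0, 0, 0.088, 0, 0, 0, 0, 0.088])

```text
clock: 14.25
tool_pos: [0.56, 0.0785, 0.1465]
orientation: [180.0, 0.0, -52.1]
force: [0.5, -0.2, 0.5]
opening: 0.0878
gripper_force: 0.0
```

```bash
python3 - <<'E'
from plant import ctrl
import cv2,pickle
o=ctrl.get_obs();s=ctrl.snapshot("wrist");print(o["tool_pos"],o["orientation"],o["joint_pos"])
pickle.dump((o,s),open("w2.pkl","wb"));cv2.imwrite("pics/w2.png",cv2.resize(s["frame"][:,:,::-1],None,fx=1.5,fy=1.5))
s=ctrl.snapshot("top");cv2.imwrite("pics/t2.png",cv2.resize(s["frame"][132:252,280:400,::-1],None,fx=3,fy=3))
E
```

```text
[0.55995963 0.07854451 0.14645942] [ 1.79986613e+02  2.96562669e-03 -5.21158130e+01] [ 2.78126799e+01  1.55816876e+01 -2.13852779e+01 -7.24372490e-04
 -5.30467338e+01  1.00719430e+01]
```

View pics/w2.png

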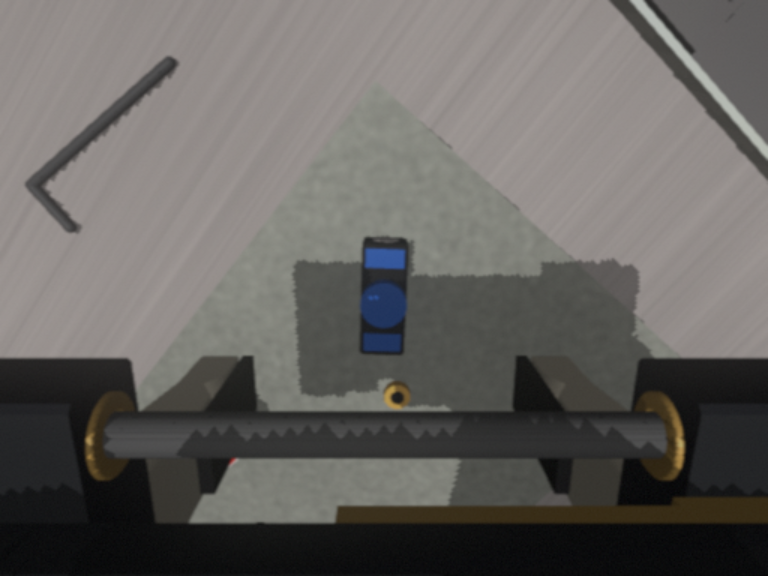

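View pics/t2.png

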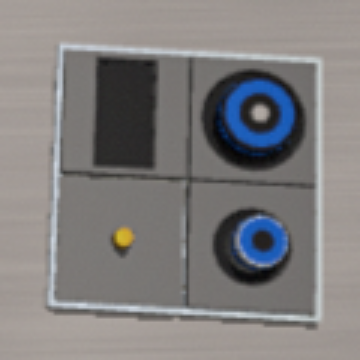

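The mount is lined up between the fingers (boss at (384,304)), and seal and piston sit in their recesses.

>>> creep_tool(motion=[0, 0, 8, 0, 0.088, 0, 0, 16, 0, 0.088, 0, 0, 20, 0, 0.088, 0, 0, 21.4, 0, 0.06, 0, 0, 21.4, 0, 0.0, 0, 0, 21.4, 0, 0.0, 0, 0, 21.4, 0, 0.0, 0, 0, 21.4, 0, 0.0])

```text
clock: 15.35
tool_pos: [0.5603, 0.0799, 0.0402]
orientation: [-179.9, -0.0, -52.0]
force: [-0.3, 0.4, 0.4]
opening: 0.0432
gripper_force: 0.0
```

>>> creep_tool(motion=[0, 0, 0, 0, 0, 0, 0, 0, 0, 0, 0, 0, 0, 0, 0, 0, 0, 0, 0, 0])

```text
clock: 15.85
tool_pos: [0.56, 0.0797, 0.0397]
orientation: [180.0, -0.0, -52.0]
force: [-0.8, -0.9, 2.5]
opening: 0.0234
gripper_force: 29.7
```

In the tool's units: 0.185 m is 37, 0.172 m is 34.4, -48 degrees is -9.6.

>>> creep_tool(motion=[0, 0, -6, 0, 0, 0, 0, -12, 0, 0, 4, 3, -18, -1.6, 0, 12, 9, -18, -3.6, 0, 20, 15.6, -18, -5.6, 0, 28, 22, -18, -7.4, 0, 34.4, 26.8, -18, -9, 0, 37, 28.8, -18, -9.6, 0])

```text
clock: 16.85
tool_pos: [0.5597, -0.1568, 0.1292]
orientation: [180.0, 0.0, -4.0]
force: [0.0, 0.1, -0.8]
opening: 0.0235
gripper_force: 29.8
```

>>> creep_tool(motion=[0, 0, 0, 0, 0, 0, 0, 0, 0, 0])

```text
clock: 17.1
tool_pos: [0.5601, -0.1543, 0.1294]
orientation: [-180.0, 0.0, -4.1]
force: [0.5, -0.3, -0.2]
opening: 0.0236
gripper_force: 29.8
```

```bash
python3 - <<'E'
from plant import ctrl
import cv2
s=ctrl.snapshot("wrist");cv2.imwrite("pics/w3.png",cv2.resize(s["frame"][:,:,::-1],None,fx=1.5,fy=1.5))
E
```

```text
(no output)
```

View pics/w3.png

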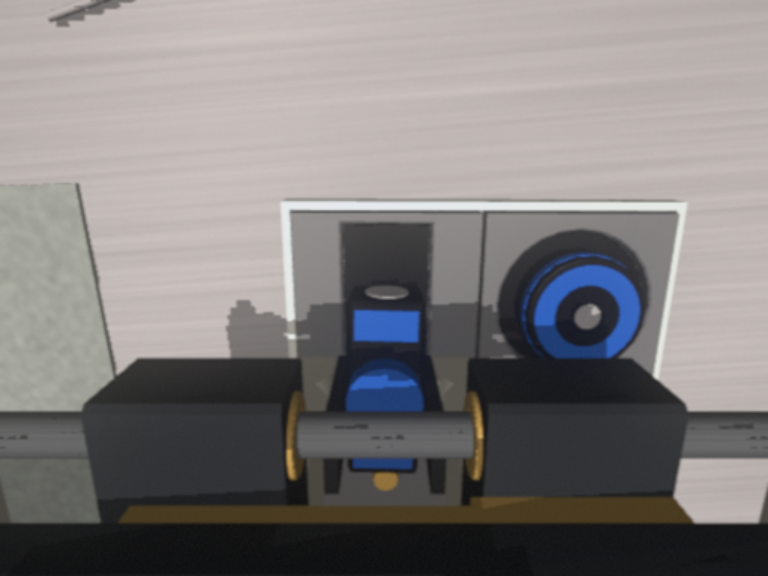

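The mount is level and parallel to the oblong recess, which spans columns 341–432. Lowering it now.

>>> creep_tool(motion=[0.2, 0, 6, 0, 0, 0.2, 0, 12, 0, 0, 0.2, 0, 14.8, 0, 0, 0.2, 0, 15.8, 0, 0, 0.2, 0, 16.2, 0, 0, 0.2, 0, 16.4, 0, 0, 0.2, 0, 16.5, 0, 0, 0.2, 0, 16.5, 0, 0])

```text
clock: 18.15
tool_pos: [0.5614, -0.1548, 0.0475]
orientation: [-180.0, -0.0, -4.0]
force: [0.5, -0.6, -0.9]
opening: 0.0237
gripper_force: 29.8
```

>>> creep_tool(motion=[0, 0, 0.1, 0, 0, 0, 0, 0.1, 0, 0])

```text
clock: 18.4
tool_pos: [0.5613, -0.1548, 0.0467]
orientation: [180.0, -0.0, -4.0]
force: [-0.2, 0.7, 0.3]
opening: 0.0239
gripper_force: 29.8
```

>>> creep_tool(motion=[0, 0, 0.1, 0, 0, 0, 0, 0.1, 0, 0])

```text
clock: 18.65
tool_pos: [0.5613, -0.1548, 0.0467]
orientation: [180.0, -0.0, -4.0]
force: [-1.8, 0.4, 6.3]
opening: 0.0237
gripper_force: 29.8
```

In the tool's units: -0.11 m is -22, -0.08 m is -16.

>>> creep_tool(motion=[0, 0, 0, 0, 0.05, 0, 0, 0, 0, 0.05, 0, 0, 0, 0, 0.05, 0, 0, 0, 0, 0.05, 0, 0, -6, 0, 0.05, 0, 0, -16, 0, 0.088, 0, 0, -22, 0, 0.088, 0, 0, -22, 0, 0.088])

```text
clock: 19.65
tool_pos: [0.5629, -0.1548, 0.159]
orientation: [-180.0, -0.3, -4.0]
force: [-0.4, 0.3, 0.3]
opening: 0.0746
gripper_force: 0.0
```

>>> creep_tool(motion=[-3, -9, 0, 0, 0.088, -6.6, -20, 0, 0, 0.088, -10.2, -31, 0, 0, 0.088, -13.8, -42, 0, -0.8, 0.088, -17.4, -53, 0, -0.8, 0.088, -21, -65, 0, -0.8, 0.088, -24.4, -76, 0, -0.8, 0.088, -27.4, -86.4, 0, -0.8, 0.088])

```text
clock: 20.65
tool_pos: [0.4539, 0.2874, 0.1553]
orientation: [180.0, 0.0, -0.0]
force: [0.9, 0.2, 0.7]
opening: 0.0877
gripper_force: 0.0
```

>>> creep_tool(motion=[-2, -5, 0, 0, 0.088, -2.2, -6.8, 0, 0, 0.088, -2.2, -6.8, 0, 0, 0.088, -2.2, -6.8, 0, 0, 0.088])

```text
clock: 21.15
tool_pos: [0.4442, 0.3188, 0.1558]
orientation: [180.0, 0.0, -0.1]
force: [-0.6, 0.0, 0.3]
opening: 0.0873
gripper_force: 0.0
```

```bash
python3 - <<'E'
from plant import ctrl
import cv2,pickle
o=ctrl.get_obs();s=ctrl.snapshot("wrist");print(o["tool_pos"],o["orientation"])
pickle.dump((o,s),open("w4.pkl","wb"));cv2.imwrite("pics/w4.png",cv2.resize(s["frame"][:,:,::-1],None,fx=1.5,fy=1.5))
s=ctrl.snapshot("top");cv2.imwrite("pics/t3.png",cv2.resize(s["frame"][132:252,280:400,::-1],None,fx=3,fy=3))
E
```

```text
[0.44419211 0.31876919 0.15577567] [ 1.79971613e+02  2.57464207e-02 -9.51449874e-02]
```

View pics/w4.png

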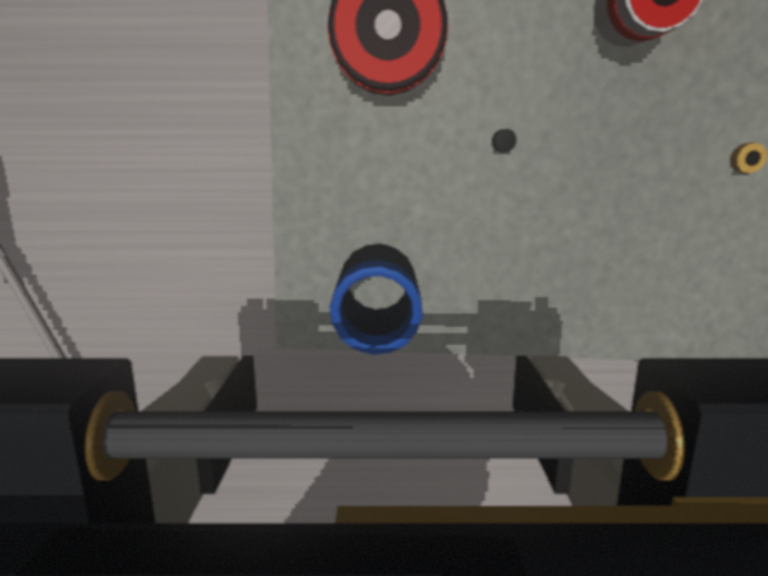

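View pics/t3.png

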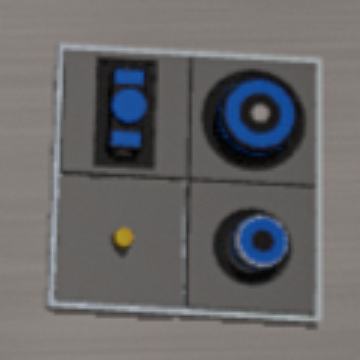

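The mount lies in its recess. The sleeve's top ring is centred at (376,309) in the wrist view.

```bash
python3 - <<'E'
import pickle
from h import *
o,s=pickle.load(open("w4.pkl","rb"))
print(wrist_at_z(o,s,376.5/1.5-.5,309.5/1.5-.5,.063))
E
```

```text
[0.44788462 0.32304941 0.063     ]
```

>>> creep_tool(motion=[0.8, -0.6, 6, 0, 0.088, 0.8, -0.6, 14, 0, 0.088, 0.8, -0.6, 19, 0, 0.088, 0.8, -0.6, 20.2, 0, 0.088, 0.8, -0.6, 20.2, 0, 0.0, 0.8, -0.6, 20.2, 0, 0.0, 0.8, -0.6, 20.2, 0, 0.0, 0.8, -0.6, 20.2, 0, 0.0])

```text
clock: 22.25
tool_pos: [0.4482, 0.3231, 0.0557]
orientation: [-179.9, -0.0, -0.0]
force: [0.1, 1.7, 0.4]
opening: 0.0531
gripper_force: 0.0
```

>>> creep_tool(motion=[0, 0, 0, 0, 0, 0, 0, 0, 0, 0, 0, 0, 0, 0, 0])

```text
clock: 22.62
tool_pos: [0.4481, 0.3229, 0.0553]
orientation: [-180.0, -0.0, -0.0]
force: [-1.6, -0.8, 5.2]
opening: 0.0432
gripper_force: 30.0
```

In the tool's units: -0.1 m is -20, 0.3 m is 60.

>>> creep_tool(motion=[0, 0, -6, 0, 0, 0, 0, -14, 0, 0, 0, 6, -20, 0, 0, 1, 16, -20, 0, 0, 2, 27, -20, 0, 0, 3, 38, -20, 0, 0, 3.8, 49, -20, 0, 0, 3.8, 60, -20, 0, 0])

```text
clock: 23.62
tool_pos: [0.4667, 0.0211, 0.1549]
orientation: [-180.0, -0.0, -0.0]
force: [0.0, -0.1, -0.3]
opening: 0.0432
gripper_force: 30.0
```

>>> creep_tool(motion=[0, 11, 0, 0, 0, 0, 21, 0, 0, 0, 0, 28, 0, 0, 0, 0, 32, 0, 0, 0, 0, 34.1, 0, 0, 0, 0, 34.1, 0, 0, 0, 0, 34.1, 0, 0, 0])

```text
clock: 24.5
tool_pos: [0.4667, -0.1471, 0.155]
orientation: [-180.0, 0.0, -0.0]
force: [-1.1, 0.9, -1.6]
opening: 0.0426
gripper_force: 30.0
```

```bash
python3 - <<'E'
from plant import ctrl
import cv2,pickle
o=ctrl.get_obs();s=ctrl.snapshot("wrist");print(o["tool_pos"],o["orientation"])
cv2.imwrite("pics/w5.png",cv2.resize(s["frame"][:,:,::-1],None,fx=1.5,fy=1.5))
E
```

```text
[ 0.46674762 -0.14712842  0.15500504] [-1.79993805e+02  3.77801432e-03 -1.16435280e-02]
```

View pics/w5.png

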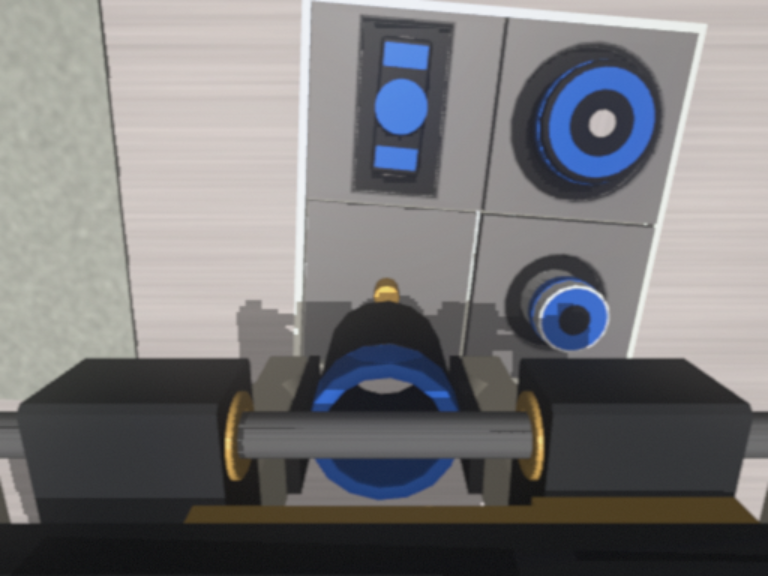

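The three placed parts sit in their nests. The sleeve is upright with the post ahead at (386,292), the expected line of sight.

>>> creep_tool(motion=[0.2, 0, 6, 0, 0, 0.2, 0, 11, 0, 0, 0.2, 0, 14, 0, 0, 0.2, 0, 16.4, 0, 0, 0.2, 0, 17.6, 0, 0, 0.2, 0, 18.2, 0, 0, 0.2, 0, 18.5, 0, 0, 0.2, 0, 18.5, 0, 0])

```text
clock: 25.55
tool_pos: [0.4679, -0.1477, 0.0628]
orientation: [-180.0, -0.0, -0.0]
force: [-0.3, -0.2, -1.1]
opening: 0.0432
gripper_force: 30.0
```

>>> creep_tool(motion=[0, 0, 0.1, 0, 0, 0, 0, 0.1, 0, 0])

```text
clock: 25.8
tool_pos: [0.468, -0.1478, 0.0623]
orientation: [180.0, -0.0, -0.0]
force: [0.1, -0.1, 1.2]
opening: 0.043
gripper_force: 30.0
```

>>> creep_tool(motion=[0, 0, 0.1, 0, 0, 0, 0, 0.1, 0, 0])

```text
clock: 26.05
tool_pos: [0.468, -0.1478, 0.0623]
orientation: [180.0, -0.0, -0.0]
force: [-1.6, 0.7, 8.6]
opening: 0.0432
gripper_force: 30.0
```

>>> creep_tool(motion=[0, 0, 0, 0, 0.06, 0, 0, 0, 0, 0.06, 0, 0, 0, 0, 0.06, 0, 0, 0, 0, 0.06, 0, 0, -6, 0, 0.06, 0, 0, -14, 0, 0.06, 0, 0, -22, 0, 0.06, 0, 0, -24, 0, 0.06])

```text
clock: 27.05
tool_pos: [0.4691, -0.1478, 0.1842]
orientation: [180.0, -0.3, -0.0]
force: [0.2, -0.3, -0.0]
opening: 0.0598
gripper_force: 0.0
```

>>> creep_tool(motion=[0, -10, 0, 0, 0.06, 0, -20, 0, 0, 0.06, 0, -30, 0, 0, 0.06, 0, -40, 0, 0, 0.06, 0, -50, 0, 0, 0.06, 0, -50, 0, 0, 0.06])

```text
clock: 27.8
tool_pos: [0.4678, 0.1049, 0.1809]
orientation: [180.0, 0.0, 0.2]
force: [0.1, 0.1, -1.2]
opening: 0.0601
gripper_force: 0.0
```

```bash
python3 - <<'E'
from plant import ctrl
import cv2
s=ctrl.snapshot("scene");cv2.imwrite("pics/end.png",cv2.resize(s["frame"][100:300,100:460,::-1],None,fx=2.2,fy=2.2))
E
```

```text
(no output)
```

View pics/end.png

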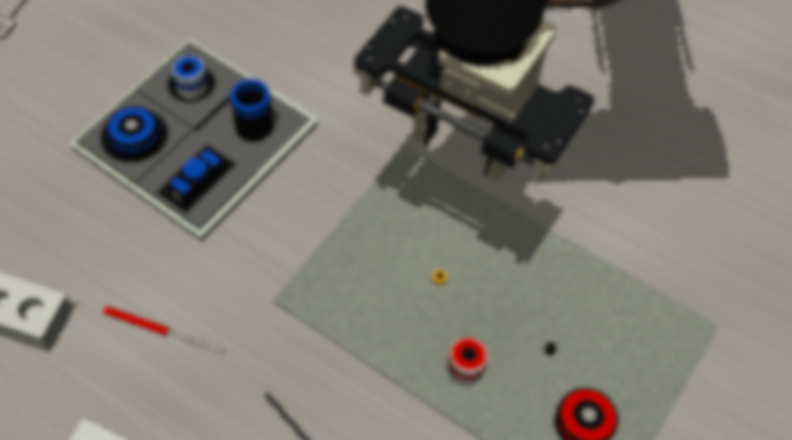

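All four blue parts stand in their nests: piston (188,72), sleeve (251,108), seal (133,130) and mount (195,173). The red parts at (467,358) and (587,415) were not touched. Handing in.

>>> creep_tool(motion=[0, 0, 0, 0, 0.06, 0, 0, 0, 0, 0.06])

```text
clock: 28.1
tool_pos: [0.4677, 0.1013, 0.1814]
orientation: [180.0, 0.0, -0.1]
force: [-0.7, -0.1, 0.4]
opening: 0.0598
gripper_force: 0.0
```

```bash
python3 -c "
from plant import ctrl
print(ctrl.close_job())"
```

```text
the job is handed in; nothing more can be done
None
```

All four blue-marked parts are upright in their own nests, the red-marked parts were left where they were, and the job was handed in at about 28 s of the 109 s allowed; no verdict came back.

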